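# Slide the sample tray over the step onto the check-weigher

### The arm

A 6-joint arm with a two-finger parallel gripper is mounted at the origin on the work surface. World frame = base frame: x ahead of the robot, y to its left, z up, the work surface at z = 0. Lengths are in mm, angles in degrees, forces in N, time in s.
With the tool pointing down it reaches from about 300 to 850 mm from the base axis. Payload 4.2 kg.
Tool frame: the origin (TCP) lies at the very end of the fingers, on their centre line; the grasp point (between the pads) lies 19 mm behind it; z points along the fingers, x is the direction in which the jaws open and shut, and the axes are right-handed (so a half turn about z gives the same grasp; the last joint's range is limited). The gripper opens to 91 mm and grips with 3 to 60 N. Pads are 32 mm wide; open, the fingers measure 118 mm over their backs; the gripper's body (76 mm by 178 mm) begins 60 mm behind the grasp point.
Start: joints at [-77.693, 18.312, 89.639, -0, 72.044, -1.146], TCP at [133.775, -559.238, 213.976] pointing down, gripper open.
Joint ranges: [-177.97, 177.97], [-48.28, 115.42], [12.27, 149.76], [-77.06, 257.06], [2.81, 150.46], [-146.56, 146.56]. Speed limits (degrees/s): [147.25, 147.25, 180, 180, 180, 180].

### API

Orientations are given as [roll, pitch, yaw] about the fixed x, y, z axes, in that order (R = Rz(yaw) Ry(pitch) Rx(roll)).
In Python, from workcell import env gives the robot as it stands.
- The arm moves only by the tool servo_tool, never from a script. Its argument "plan" is a list of rows, each a list of 3 entries, a list of its own where there are three numbers: the turn, a rotation vector about the tool's x, y, z in degrees, then the shift along the tool's x, y, z in mm, then the finger opening in mm, from 0 to 91.2. In form: [[[ax, ay, az], [dx, dy, dz], claw], ...]. A call has exactly 10 rows; each row shifts and turns the pose as measured when the row begins, along the tool's axes as they then stand; what a row does not reach is not made up. A row lasts 1/8 s, in which the tool goes at most 62.5 mm and 10.7 degrees, less where a joint would pass 70% of its speed; a pose out of reach is approached as far as the arm can. A call with a gripper value outside its range is refused whole. The fingers move at their own pace and stop on an object; "squeeze" is the grip in N (left out, the last holds). Time passes only in rows, so rows that do not move let the fingers close, or fill a call up. It gives the time, the measured TCP pose, the force and the opening at its end, in the units of the state.
- env.state(): the state, without advancing time (a new reading comes with each control period).
- env.grab_frame(name): name is "scene" or "side" or "wrist"; returns a dict with "pixels" (384x512x3 uint8, red, green, blue), "intrinsics" (3x3 intrinsics, pixels), "distortion" ([k1, k2, p1, p2, k3] as OpenCV has them; the pictures are not rectified), "eye" and "attitude" of the camera in the world. Camera axes: x right, y up, looking along -z (the intrinsics and any distortion apply to the point x, -y, -z); pixel columns grow to the right and rows downward; lengths in mm; the calibration is good to about 2 mm. A picture is of the moment at which its call begins. There is no depth.
- env.job_done(): hands the job in, once; it reports no verdict.
The state is a dict: "time_s": time; "qpos": joint angles; "qvel": joint speeds; "effort": joint torques, N m; "ee_pos": TCP position; "ee_rot": TCP orientation; "force": force on the tool from outside, world axes, zero at the start; "torque": the same for the moment, N m; "gripper_width": finger opening in mm.
Only numpy, scipy, OpenCV 4.12 (cv2) and the standard library are available. Lean on these libraries where they do the work, as an engineer would, in place of code of your own. Each camera call takes 0.05 s, during which the arm holds its last target.

### The job

Take the sample tray by its orange post and slide it from the blue board up over the step onto the white weighing platform, between the yellow rails: raise its leading edge just enough to clear the step (about a centimetre) while its trailing edge stays resting on the blue board until the front is well across, and never lift the whole tray clear or let it catch. Then slide it on, flat on the platform without bearing down hard (under 30 N), until it meets the black pad of the red stop, press it home with about 10 N for a second (never more than 15 N), and let go, leaving it there with all four bottles upright. Leave the green bottle and the cork stopper on the blue board where they stand.

Things in the scene. Friction and masses are not known exactly. Their poses are not given: they have to be found in the camera images.
- station: Fixed weigh station: blue lower board (220 x 260 mm, top 24 mm above the origin) joined end to end to a raised white platform (260 x 200 mm, top 30 mm above the origin): a square 6 mm step up. Origin on the table under the middle of the step; x points from blue board to white platform (travel direction), y across, z up. It does not move.
- platform: The white raised platform of the station, with two yellow guide rails on it. Same origin and axes as the station; its square near edge is the step. The rails are 12 mm high, 118 mm apart inside from x = 50 to 225 mm, centred on y = 0; their flared mouth begins at x = 10 mm, about 150 mm wide.
- stop: Red block fixed on the platform between the rails: 84 mm wide, 30 mm high, set 195 to 225 mm past the step. Origin at the foot of its near face, on the platform; axes as the station's. In front of that face a black rubber pad (70 mm wide) sits on an adjusting screw: the pad's front is 6 to 30 mm nearer to the step than the red face, never measured, rigid under the hand. The tray meets the pad.
- tray: Loose flat aluminium tray, 160 mm long (x), 110 wide (y), square edges, roughly facing the step; origin at the centre of its underside, x towards its leading edge, z up. Walls (top 32 mm above the underside) from x = -80 to 14 mm hold four miniature bottles; orange grip post near the leading end. Loaded 0.6 to 0.9 kg, balanced about 15 mm behind its origin; friction varies.
- tray_grip (a point): Point to grip on the tray's orange post: 48 mm ahead of the tray's origin and 62 mm above its underside. The post is 30 mm long (tray x), 16 mm thick (tray y), and its top is 80 mm above the underside. Axes as the tray's.
- tray_toe (a point): Middle of the tray's leading lower edge, 80 mm ahead of the tray's origin. Axes as the tray's.
- tray_heel (a point): Middle of the tray's trailing lower edge, 80 mm behind the tray's origin. Axes as the tray's.
- mini0: amber miniature bottle, 35 mm diameter, 95 mm high, standing loose in a pocket of the tray; origin at the centre of its foot, z up
- mini1: clear miniature bottle, 35 mm diameter, 95 mm high, standing loose in a pocket of the tray; origin at the centre of its foot, z up
- mini2: amber miniature bottle, 35 mm diameter, 95 mm high, standing loose in a pocket of the tray; origin at the centre of its foot, z up
- mini3: clear miniature bottle, 35 mm diameter, 95 mm high, standing loose in a pocket of the tray; origin at the centre of its foot, z up
- spare_mini: green miniature bottle, 35 mm diameter, 95 mm high, standing on a corner of the blue board; bystander; origin at the centre of its foot
- stopper: cork stopper, 26 mm diameter, 30 mm high, standing on another corner of the blue board; bystander; origin at the centre of its foot

How it is judged (in metres and radians):
On the way, in this order (a step that is already met when the one before it is completed fails the run):
1. the tray bridges the step: leading edge at least 25 mm over the platform while its trailing edge still rests on the blue board (within 3 mm) (x of tray_toe in the frame of station above 0.025 m and z of tray_heel in the frame of station below 0.027 m and contact force between tray and station above 0.3 N), for 0.1 s.
2. the tray, all on the platform, is pressed against the stop with at least 5 N for 0.3 s (contact force between tray and stop above 5 N and x of tray_heel in the frame of station above 0 m), for 0.3 s.
At the end, for the whole second after the job is handed in: The tray rests flat (0.025 rad) on the white platform, wholly past the step, leading edge at the pad where it was pressed (at most 33 mm from the red block's face), square to the station within 0.06 rad, at rest, its four bottles in their pockets, upright within 0.12 rad (x of tray_toe in the frame of stop above -0.033 m and x of tray_heel in the frame of station above 0 m and z of tray in the frame of station between 0.027 and 0.033 m and angle between tray's own z axis and vertical below 0.025 rad and angle between the x axis of tray and the x axis of station, either way round below 0.06 rad and linear speed of tray below 0.01 m/s and angle between each of mini0, mini1, mini2, mini3's own z axis and vertical below 0.12 rad and z of each of mini0, mini1, mini2, mini3 in the frame of tray below 0.012 m); the robot touches nothing.
It fails at once if the tray catches or is forced down: more than 30 N between tray and platform (contact force between tray and platform above 30 N).
It fails at once if the stop is pressed with more than 16 N (contact force between tray and stop above 16 N).
It fails at once if the tray is lifted: trailing edge more than 16 mm or leading edge more than 30 mm above the blue board (z of tray_heel in the frame of station above 0.04 m or z of tray_toe in the frame of station above 0.054 m).
It fails at once if a bottle in the tray tips (0.3 rad) (angle between any of mini0, mini1, mini2, mini3's own z axis and vertical above 0.3 rad).
It fails at once if a bystander is moved more than 15 mm (distance of any of spare_mini, stopper from where it was at the start of the episode above 0.015 m).
It also fails if it takes over 61 s, if anything falls off the work surface, if the arm or the gripper's body presses on something with over 40 N, if the wrist force passes 120 N, or if a joint passes its speed limit or range.

## Working session

There is one attempt and no reset: what is moved stays moved. The work goes in short steps, Python scripts to look and compute and a tool call to move; the robot and the scene stay as the last step left them, time stands still between calls to the robot, and variables do not carry over. Pictures are saved under pics/ and viewed, and the job is handed in when it is done.

Besides the shell and the picture viewer there is one more tool, called after "Call:" by a JSON object that holds its "name" and its "arguments", one argument or row to a line. servo_tool: Moves the arm, as the interface text tells. Its arguments: {"type":"object","properties":{"plan":{"type":"array"},"squeeze":{"type":"number"}},"required":["plan"]}

```bash
ls; mkdir -p pics
python3 - <<'E'
from workcell import env
import cv2
for n in ["scene","side","wrist"]:
    f=env.grab_frame(n)
    cv2.imwrite(f"pics/{n}0.png",f["pixels"][:,:,::-1])
    print(n,f["intrinsics"],f["distortion"],f["eye"],f["attitude"])
print(env.state())
E
```

```text
pics
scene [[369.62652009   0.         261.91576168]
 [  0.         369.62652009 187.76344973]
 [  0.           0.           1.        ]] [-0.02389912  0.          0.          0.          0.        ] [835.91739877 330.81454942 579.67053706] [ 41.27402234   0.73087305 136.88773251]
side [[366.85170676   0.         245.46135699]
 [  0.         366.85170676 192.65051682]
 [  0.           0.           1.        ]] [-0.01978865  0.          0.          0.          0.        ] [ 199.62537032 -497.32359082  515.4329606 ] [ 55.40745511  -1.20642449 -31.60593797]
wrist [[271.2928009    0.         255.09853091]
 [  0.         271.2928009  194.43857568]
 [  0.           0.           1.        ]] [-0.03162918  0.          0.          0.          0.        ] [ 201.67986847 -544.27060404  383.74417719] [-1.44358043e+01  4.60928968e-02 -7.65250891e+01]
{'time_s': 0.15, 'qpos': array([-7.76932849e+01,  1.83421942e+01,  8.96890154e+01, -1.31706497e-03,
        7.20450100e+01, -1.14367032e+00]), 'qvel': array([ 0.06950825, -0.08128577, -0.21528352, -0.01876695, -0.05419271,
        0.04710736]), 'effort': array([ 9.94334150e-04, -4.12775159e+01, -2.32155436e+01,  7.29366532e-02,
        4.33641777e-02, -9.10689073e-05]), 'ee_pos': array([ 133.68200626, -558.85652128,  213.3328256 ]), 'ee_rot': array([-1.79999731e+02,  7.62294270e-02, -7.65492076e+01]), 'force': array([0.08121658, 0.37306388, 0.11360684]), 'torque': array([ 0.01844919, -0.03149314,  0.01980088]), 'gripper_width': 91.04410450750733}
```

View pics/scene0.png

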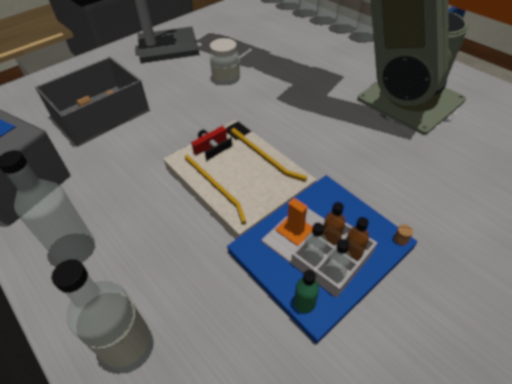

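View pics/side0.png

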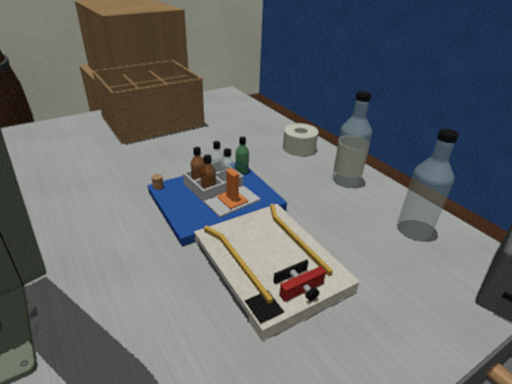

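View pics/wrist0.png

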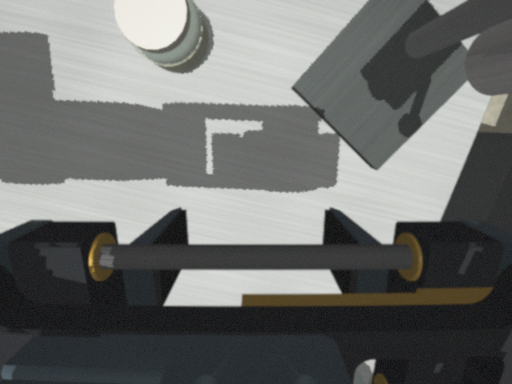

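```bash
cat > h.py <<'E'
import numpy as np, cv2
from scipy.spatial.transform import Rotation as R
from workcell import env
def rays(f,pts):
    K=np.array(f["intrinsics"]);d=np.array(f["distortion"])
    u=cv2.undistortPoints(np.array(pts,float).reshape(-1,1,2),K,d).reshape(-1,2)
    c=np.c_[u[:,0],-u[:,1],-np.ones(len(u))]
    M=R.from_euler('xyz',f["attitude"],degrees=True).as_matrix()
    return np.array(f["eye"]),c@M.T
def onplane(f,pts,z):
    e,d=rays(f,pts); return e+d*((z-e[2])/d[:,2])[:,None]
def proj(f,P):
    M=R.from_euler('xyz',f["attitude"],degrees=True).as_matrix()
    c=(np.atleast_2d(P)-np.array(f["eye"]))@M; c=c*[1,-1,-1]
    return cv2.projectPoints(c.reshape(-1,1,3),np.zeros(3),np.zeros(3),np.array(f["intrinsics"]),np.array(f["distortion"]))[0].reshape(-1,2)
def tri(f1,p1,f2,p2):
    e1,d1=rays(f1,[p1]);e2,d2=rays(f2,[p2]);d1=d1[0];d2=d2[0]
    s=np.linalg.lstsq(np.c_[d1,-d2],e2-e1,rcond=None)[0]
    a=e1+s[0]*d1;b=e2+s[1]*d2
    return (a+b)/2,np.linalg.norm(a-b)
def mask(f,lo,hi):
    return cv2.inRange(cv2.cvtColor(f["pixels"],cv2.COLOR_RGB2HSV),np.array(lo),np.array(hi))
def big(m):
    c,_=cv2.findContours(m,cv2.RETR_EXTERNAL,cv2.CHAIN_APPROX_NONE)
    return max(c,key=cv2.contourArea)
E
python3 - <<'E'
from h import *
np.set_printoptions(suppress=True,precision=1)
F={}
for n in ["scene","side"]:
    f=env.grab_frame(n);F[n]=f
    m=mask(f,(105,120,60),(125,255,255))
    if n=="side": m[:150]=0; m[:,300:]=0
    c=big(m);h=cv2.convexHull(c)
    q=cv2.approxPolyDP(h,6,True).reshape(-1,2)
    print(n,"blue",q.tolist());print(onplane(f,q,24))
    m=mask(f,(5,170,110),(18,255,255)); 
    if n=="scene": m[:190]=0;m[:,:270]=0;m[:,320:]=0
    else: m[:160]=0;m[:,:210]=0;m[:,260:]=0;m[215:]=0
    c=big(m);q=cv2.approxPolyDP(cv2.convexHull(c),2,True).reshape(-1,2);print("orange",q.tolist())
    x=(260,185,340,265) if n=="scene" else (190,155,270,225)
    im=cv2.resize(f["pixels"][x[1]:x[3],x[0]:x[2]],None,fx=7,fy=7,interpolation=cv2.INTER_CUBIC)
    cv2.imwrite(f"pics/{n}_z.png",im[:,:,::-1])
E
```

```text
scene blue [[327, 176], [416, 241], [315, 342], [228, 246]]
[[389.2  38.9  24. ]
 [396.3 250.4  24. ]
 [657.2 243.5  24. ]
 [644.1  28.2  24. ]]
orange [[312, 227], [297, 244], [277, 230], [287, 219], [304, 222]]
side blue [[285, 209], [182, 245], [148, 186], [249, 169]]
[[624.7   5.8  24. ]
 [380.7  12.9  24. ]
 [393.5 244.9  24. ]
 [646.8 192.1  24. ]]
orange [[246, 201], [230, 207], [218, 196], [226, 193], [238, 194]]
```

View pics/scene_z.png

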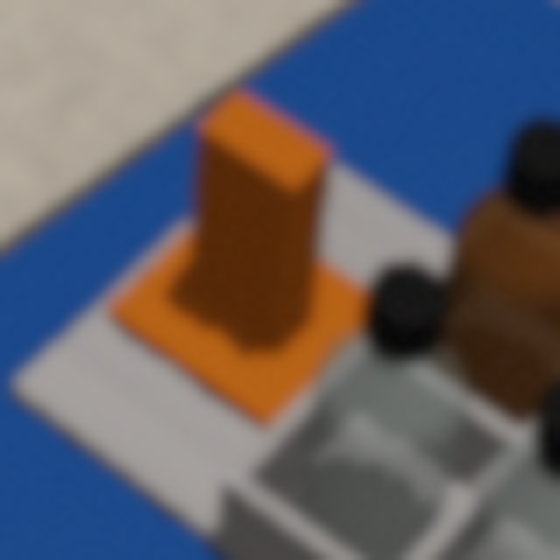

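View pics/side_z.png

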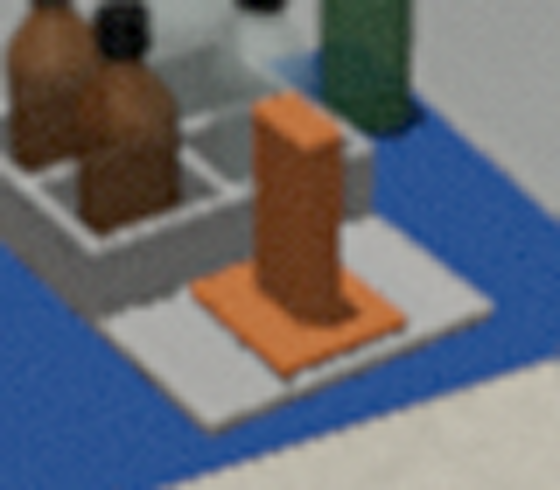

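Run:
```python
from h import *
for n,x in [("scene",(150,110,330,270)),("side",(180,190,370,335))]:
    f=env.grab_frame(n)
    im=cv2.resize(f["pixels"][x[1]:x[3],x[0]:x[2]],None,fx=4,fy=4,interpolation=cv2.INTER_CUBIC)
    cv2.imwrite(f"pics/{n}_p.png",im[:,:,::-1])
```

```text
(no output)
```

View pics/scene_p.png

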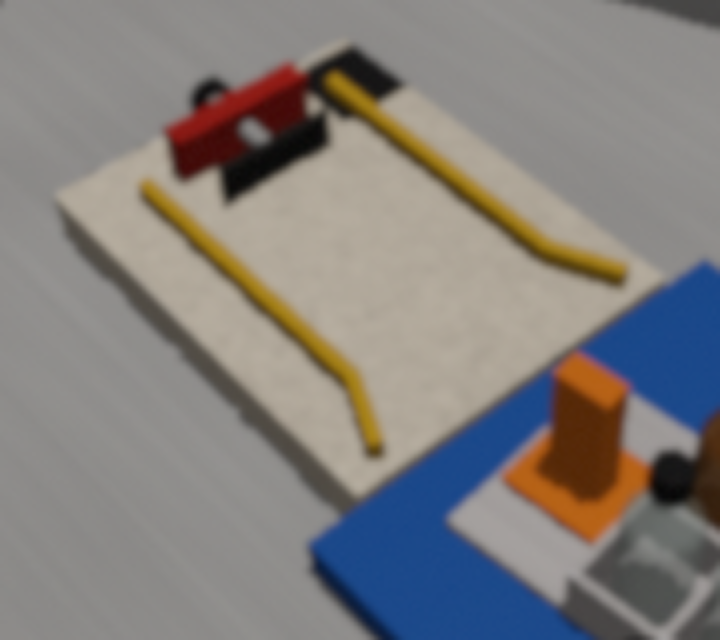

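View pics/side_p.png

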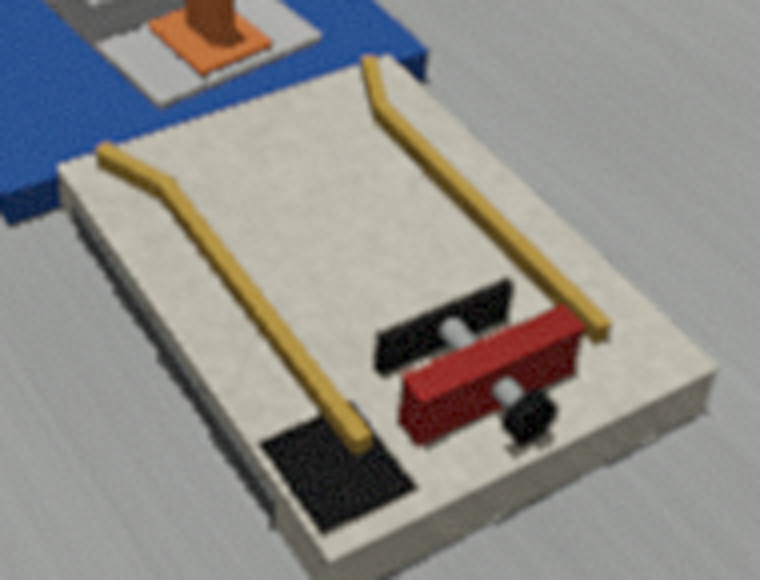

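Run:
```python
from h import *
np.set_printoptions(suppress=True,precision=1)
fs=env.grab_frame("scene");fd=env.grab_frame("side")
S=lambda p:np.array(p)/4+[150,110]
D=lambda p:np.array(p)/4+[180,190]
# order: near(+x side? world) 
ps=S([(665,276),(350,497),(60,195),(347,42)]); pd=D([(62,172),(385,57),(716,372),(328,560)])
A=onplane(fs,ps,30);B=onplane(fd,pd,30);print(A);print(B)
L=np.array([[0,-100],[0,100],[260,100],[260,-100]],float)
for X in (A,B,(A+B)/2):
    X=X[:,:2]; c=X.mean(0)-0; Lc=L-L.mean(0); Xc=X-c
    th=np.arctan2((Lc[:,0]*Xc[:,1]-Lc[:,1]*Xc[:,0]).sum(),(Lc*Xc).sum())
    Rm=np.array([[np.cos(th),-np.sin(th)],[np.sin(th),np.cos(th)]])
    o=c-Rm@L.mean(0); print("station",o,np.degrees(th),"res",(Xc-Lc@Rm.T).tolist())
s7=lambda p:np.array(p)/7+[260,185]
d7=lambda p:np.array(p)/7+[190,155]
t1=s7([(238,90),(330,152),(300,192),(200,130)]);t2=d7([(253,107),(293,92),(342,138),(306,153)])
T1=onplane(fs,t1,104);T2=onplane(fd,t2,104);print("post",T1,T1.mean(0));print(T2,T2.mean(0))
print(tri(fs,t1.mean(0),fd,t2.mean(0)))
toe_s=s7([(12,385)]);toe_d=d7([(212,432),(492,310)])
print("toe",onplane(fs,toe_s,26),onplane(fd,toe_d,24))
pl=onplane(fs,S([(225,203),(327,140)]),31);print("pad",pl)
print("red foot",onplane(fs,S([(180,180)]),30))
```

```text
[[ 416.    32.4   30. ]
 [ 618.2   24.2   30. ]
 [ 604.6 -229.9   30. ]
 [ 409.8 -221.5   30. ]]
[[ 415.8   25.5   30. ]
 [ 613.1   23.7   30. ]
 [ 603.6 -236.7   30. ]
 [ 406.9 -227.8   30. ]]
station [517.4  31.2] -92.29163634330693 res [[-1.4057580429118133, -2.7727434224530327], [0.9141411104510411, -2.9555908801011554], [-2.258445752656499, 2.6682921591376783], [2.7500626851174985, 3.0600421434165384]]
station [514.1  26.1] -91.87052538080114 res [[1.6914236960159599, -3.8564619893752763], [-0.9492333222485314, 0.8478239017840821], [-1.9864923032797321, 0.3406343897919726], [1.2443019295123037, 2.6680036977992216]]
station [515.7  28.7] -92.08069412849308 res [[0.14437714401611856, -3.3148617867272776], [-0.017400392539613563, -1.0554425936818461], [-2.1240133454322176, 1.50472235527792], [1.9970365939557126, 2.865582025131175]]
post [[531.6  75.3 104. ]
 [529.7 103.2 104. ]
 [543.4 106.3 104. ]
 [546.9  77.6 104. ]] [537.9  90.6 104. ]
[[528.1  99.7 104. ]
 [543.4 101.5 104. ]
 [542.7  70.5 104. ]
 [528.9  68.5 104. ]] [535.8  85.1 104. ]
(array([537.2,  89.1, 101.5]), np.float64(1.746132674671177))
toe [[593.4  61.   26. ]] [[487.2  53.6  24. ]
 [597.5  64.3  24. ]]
pad [[ 545.  -162.7   31. ]
 [ 474.2 -163.    31. ]]
red foot [[ 551.3 -194.5   30. ]]
```

```bash
cat > plan.py <<'E'
from h import *
import sys
# per-row numbers from current pose to goal [x y z yaw] over n rows, tool down
def go(goal,n):
    s=env.state();p=np.array(s["ee_pos"]);y=s["ee_rot"][2]
    print("at",p.round(1),s["ee_rot"].round(2))
    g=np.array(goal[:3]);dy=(goal[3]-y)/n
    for i in range(n):
        M=R.from_euler('xyz',[180,0,y+i*dy],degrees=True).as_matrix()
        print([0,0,round(-dy,1)],(M.T@((g-p)/n)).round(0).tolist())
E
python3 - <<'E'
from plan import *
fs=env.grab_frame("scene");fd=env.grab_frame("side")
print(onplane(fs,[(167,55),(225,80),(306,308),(402,241),(80,260)],0))
go([537,88,170,5.6],16)
# tray yaw from wall edges and plate edges
E
```

```text
[[ 332.47498012 -646.73653407    0.        ]
 [ 292.46094812 -412.81845499    0.        ]
 [ 619.44237236  193.55505409    0.        ]
 [ 395.98106002  229.00705487    0.        ]
 [ 849.27123793 -146.13433043    0.        ]]
at [ 133.8 -559.2  214. ] [180.    -0.   -76.55]
[0, 0, np.float64(-5.1)] [-33.0, -34.0, 3.0]
[0, 0, np.float64(-5.1)] [-30.0, -37.0, 3.0]
[0, 0, np.float64(-5.1)] [-27.0, -39.0, 3.0]
[0, 0, np.float64(-5.1)] [-23.0, -42.0, 3.0]
[0, 0, np.float64(-5.1)] [-19.0, -44.0, 3.0]
[0, 0, np.float64(-5.1)] [-15.0, -45.0, 3.0]
[0, 0, np.float64(-5.1)] [-11.0, -46.0, 3.0]
[0, 0, np.float64(-5.1)] [-7.0, -47.0, 3.0]
[0, 0, np.float64(-5.1)] [-3.0, -48.0, 3.0]
[0, 0, np.float64(-5.1)] [1.0, -48.0, 3.0]
[0, 0, np.float64(-5.1)] [6.0, -47.0, 3.0]
[0, 0, np.float64(-5.1)] [10.0, -47.0, 3.0]
[0, 0, np.float64(-5.1)] [14.0, -46.0, 3.0]
[0, 0, np.float64(-5.1)] [18.0, -44.0, 3.0]
[0, 0, np.float64(-5.1)] [22.0, -42.0, 3.0]
[0, 0, np.float64(-5.1)] [26.0, -40.0, 3.0]
```

Call:
{"name": "servo_tool", "arguments": {
  "plan": [
    [[0,0,-5],[-33,-34,0],91],
    [[0,0,-5],[-30,-37,0],91],
    [[0,0,-5],[-27,-39,0],91],
    [[0,0,-5],[-23,-42,0],91],
    [[0,0,-5],[-19,-44,0],91],
    [[0,0,-5],[-15,-45,0],91],
    [[0,0,-5],[-11,-46,0],91],
    [[0,0,-5],[-7,-47,0],91],
    [[0,0,-5],[-3,-48,0],91],
    [[0,0,-5],[1,-48,0],91]
  ],
  "squeeze": 30
}}

```text
time_s: 1.8
ee_pos: [394.3, -147.1, 214.8]
ee_rot: [179.9, -0.4, -25.3]
force: [0.1, 0.2, 0.6]
gripper_width: 90.8
```

```bash
python3 -c "
from plan import *
go([537,80,190,5.6],9)"
```

```text
at [ 394.3 -147.1  214.8] [179.89  -0.44 -25.32]
[0, 0, np.float64(-3.4)] [4.0, -30.0, 3.0]
[0, 0, np.float64(-3.4)] [5.0, -29.0, 3.0]
[0, 0, np.float64(-3.4)] [7.0, -29.0, 3.0]
[0, 0, np.float64(-3.4)] [9.0, -28.0, 3.0]
[0, 0, np.float64(-3.4)] [10.0, -28.0, 3.0]
[0, 0, np.float64(-3.4)] [12.0, -27.0, 3.0]
[0, 0, np.float64(-3.4)] [14.0, -26.0, 3.0]
[0, 0, np.float64(-3.4)] [15.0, -26.0, 3.0]
[0, 0, np.float64(-3.4)] [17.0, -25.0, 3.0]
```

Call:
{"name": "servo_tool", "arguments": {
  "plan": [
    [[0,0,-3.4],[4,-30,0],91],
    [[0,0,-3.4],[5,-29,0],91],
    [[0,0,-3.4],[7,-29,0],91],
    [[0,0,-3.4],[9,-28,0],91],
    [[0,0,-3.4],[10,-28,0],91],
    [[0,0,-3.4],[12,-27,0],91],
    [[0,0,-3.4],[14,-26,3],91],
    [[0,0,-3.4],[15,-26,5],91],
    [[0,0,-3.4],[17,-25,5],91],
    [[0,0,0],[0,0,0],91]
  ]
}}

```text
time_s: 3.05
ee_pos: [540.8, 92.1, 202.7]
ee_rot: [179.6, -0.6, 6.7]
force: [0.3, -0.6, -0.4]
gripper_width: 90.8
```

```bash
python3 -c "
from plan import *
f=env.grab_frame('wrist')
cv2.imwrite('pics/w1.png',f['pixels'][:,:,::-1]);print(f['eye'],f['attitude'])
go([537,88,170,5.6],1)"
```

```text
[530.47492613 161.23071802 372.76136178] [-14.90584112  -0.6122306    6.70671856]
at [540.2  91.2 203. ] [179.57  -0.56   6.62]
[0, 0, np.float64(1.0)] [-4.0, 3.0, 33.0]
```

View pics/w1.png

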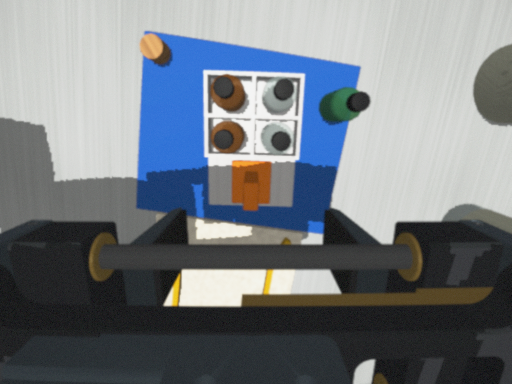

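```bash
python3 -c "
from plan import *
f=env.grab_frame('wrist')
im=cv2.resize(f['pixels'][60:220,190:330],None,fx=3.5,fy=3.5,interpolation=cv2.INTER_CUBIC)
cv2.imwrite('pics/w1z.png',im[:,:,::-1])
im=cv2.resize(f['pixels'][20:245,125:370],None,fx=2.6,fy=2.6,interpolation=cv2.INTER_CUBIC)
cv2.imwrite('pics/w1y.png',im[:,:,::-1])
"
```

```text
(no output)
```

View pics/w1z.png

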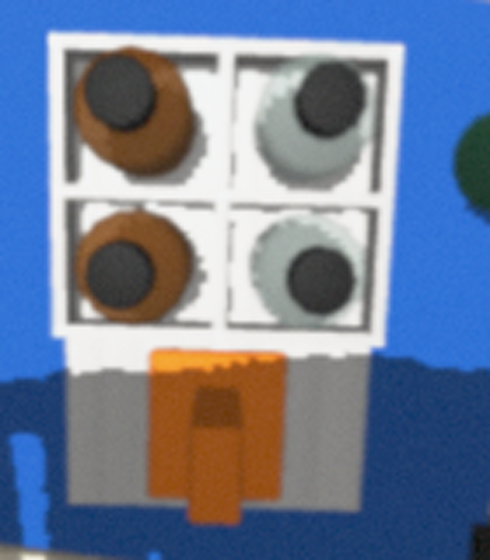

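View pics/w1y.png

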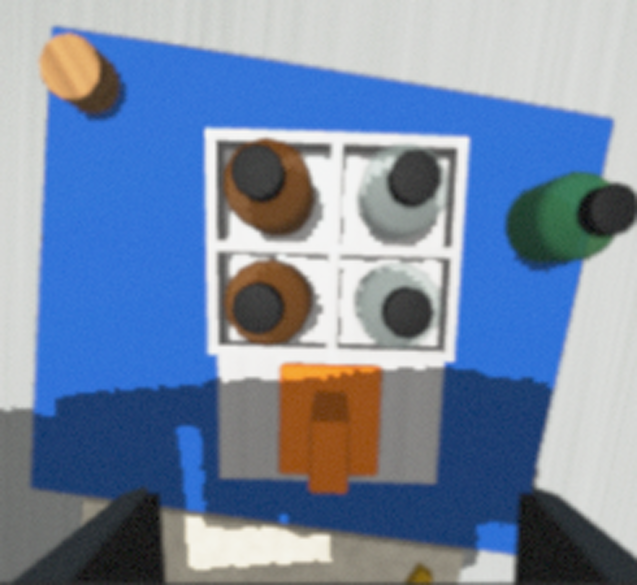

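```bash
python3 -c "
from plan import *
np.set_printoptions(suppress=True,precision=1)
f=env.grab_frame('wrist')
a=lambda p:np.array(p)/3.5+[190,60]
b=lambda p:np.array(p)/2.6+[125,20]
W=onplane(f,a([(47,32),(405,44),(387,347),(52,337)]),56);print(W,W.mean(0))
d=lambda p,q:np.degrees(np.arctan2(*(q-p)[:2][::-1]))
print('yaw y',d(W[0],W[1]),d(W[3],W[2]),'x',d(W[0],W[3]),d(W[1],W[2]))
T=onplane(f,a([(189,428),(242,428),(240,523),(190,521)]),104);print(T,T.mean(0))
t=onplane(f,a([(66,502),(360,511)]),27);print('toe',t,d(t[0],t[1]))
B=onplane(f,b([(52,27),(613,119),(32,486),(390,532)]),24);print(B,d(B[0],B[1]),d(B[2],B[3]),d(B[0],B[2]))
print('byst',onplane(f,b([(95,105),(525,255)]),24))
"
```

```text
[[471.1 209.4  56. ]
 [581.9 218.9  56. ]
 [590.9 124.7  56. ]
 [479.3 115.3  56. ]] [530.8 167.1  56. ]
yaw y 4.897012649257131 4.800222893061364 x -84.99819270180777 -84.51132272663034
[[528.2 100.2 104. ]
 [543.5 101.9 104. ]
 [546.3  73.1 104. ]
 [531.5  72.1 104. ]] [537.4  86.8 104. ]
toe [[484.3  49.3  27. ]
 [596.1  58.2  27. ]] 4.573664069187691
[[394.6 249.1  24. ]
 [651.8 240.7  24. ]
 [388.   32.5  24. ]
 [576.3  28.1  24. ]] -1.8704555450127176 -1.3511211747553837 -91.7370427551951
byst [[415.  218.7  24. ]
 [621.9 175.7  24. ]]
```

```bash
python3 -c "
from plan import *
np.set_printoptions(suppress=True,precision=1)
fs=env.grab_frame('scene');fd=env.grab_frame('side')
S=lambda p:np.array(p)/4+[150,110]
D=lambda p:np.array(p)/4+[180,190]
th=np.radians(-91.9);M=np.array([[np.cos(th),np.sin(th)],[-np.sin(th),np.cos(th)]])
for n,p,q in [('padtop',(325,115),(375,333)),('padtop',(223,165),(512,282)),('redtop',(293,65),(403,374)),('redtop',(168,130),(582,310)),('rail end',(145,184),(605,325)),('railend',(333,73),(356,432))]:
    P,e=tri(fs,S(p),fd,D(q));print(n,P,e,'st',M@(P[:2]-[516,28]))
"
```

```text
padtop [ 475.9 -159.3   52.6] 1.1515057440772651 st [188.5 -33.9]
padtop [ 542.2 -165.8   54.6] 3.0417205158168223 st [192.8  32.6]
redtop [ 468.  -191.9   63.3] 4.751095858010428 st [221.4 -40.7]
redtop [ 551.1 -199.7   62.7] 2.9265276463081165 st [226.4  42.7]
rail end [ 572.2 -196.7   39.6] 2.184913995329988 st [222.7  63.6]
railend [ 443.7 -192.2   43.5] 0.5708911369287654 st [222.5 -64.9]
```

```bash
cat >> plan.py <<'E'
ST=np.array([516,28.]);YS=-1.9
def rel(pos,rpy,n=1):
    s=env.state();p=np.array(s["ee_pos"]);M=R.from_euler('xyz',s["ee_rot"],degrees=True)
    print("at",p.round(1),s["ee_rot"].round(2),"F",s["force"].round(1),"T",s["torque"].round(2),"w",round(s["gripper_width"],1),"t",s["time_s"])
    rv=(M.inv()*R.from_euler('xyz',rpy,degrees=True)).as_rotvec(degrees=True)
    print("turn",rv.round(2),"shift",M.inv().apply(np.array(pos)-p).round(1),"per row",rv.round(2)/n,(M.inv().apply(np.array(pos)-p)/n).round(2))
E
python3 -c "
from plan import *
rel([537.5,86.6,67],[180,0,4.85])"
```

```text
at [539.9  90.  203.6] [179.58  -0.62   6.5 ] F [0.8 0.  0.2] T [-0.05 -0.08  0.04] w 91.0 t 3.3
turn [ 0.41 -0.63  1.65] shift [ -4.2   2.1 136.6] per row [ 0.41 -0.63  1.65] [ -4.23   2.07 136.63]
```

Call:
{"name": "servo_tool", "arguments": {
  "plan": [
    [[0.4,-0.6,1.6],[-4,2,10],91],
    [[0,0,0],[0,0,20],91],
    [[0,0,0],[0,0,20],91],
    [[0,0,0],[0,0,20],91],
    [[0,0,0],[0,0,20],91],
    [[0,0,0],[0,0,10],91],
    [[0,0,0],[0,0,0],91],
    [[0,0,0],[0,0,0],91],
    [[0,0,0],[0,0,0],91],
    [[0,0,0],[0,0,0],91]
  ]
}}

```text
time_s: 4.55
ee_pos: [534.2, 82.4, 101.3]
ee_rot: [-180.0, -0.1, 4.1]
force: [-0.2, -0.1, 0.8]
gripper_width: 91.0
```

```bash
python3 -c "
from plan import *
rel([537.5,86.6,67],[180,0,4.85])
f=env.grab_frame('wrist')
cv2.imwrite('pics/w2.png',f['pixels'][:,:,::-1])"
```

```text
at [534.2  82.4 101.3] [-1.7997e+02 -5.0000e-02  4.0800e+00] F [-0.2 -0.1  0.8] T [ 0.   -0.12 -0.03] w 91.0 t 4.55
turn [-0.03 -0.05 -0.77] shift [ 3.6 -4.  34.3] per row [-0.03 -0.05 -0.77] [ 3.6  -3.97 34.3 ]
```

View pics/w2.png

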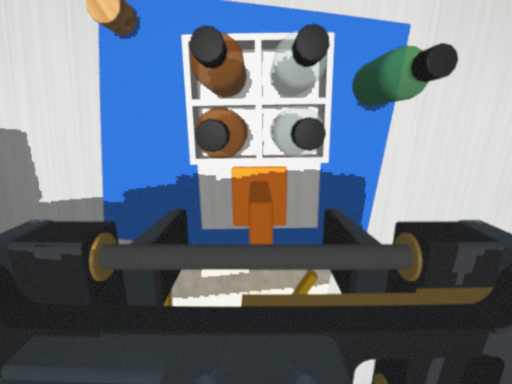

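Call:
{"name": "servo_tool", "arguments": {
  "plan": [
    [[0,0,-0.8],[3.5,-4,0],91],
    [[0,0,0],[0,0,8],91],
    [[0,0,0],[0,0,8],91],
    [[0,0,0],[0,0,8],91],
    [[0,0,0],[0,0,6],91],
    [[0,0,0],[0,0,3],91],
    [[0,0,0],[0,0,0],91],
    [[0,0,0],[0,0,0],91],
    [[0,0,0],[0,0,0],91],
    [[0,0,0],[0,0,0],91]
  ]
}}

```text
time_s: 5.85
ee_pos: [537.7, 87.0, 66.0]
ee_rot: [-180.0, -0.1, 5.0]
force: [0.1, 0.5, -0.4]
gripper_width: 91.1
```

```bash
python3 -c "
from plan import *
rel([537.5,86.6,67],[180,0,4.85])"
```

```text
at [537.7  87.   66. ] [-1.7997e+02 -5.0000e-02  4.9500e+00] F [ 0.1  0.5 -0.4] T [-0.03 -0.06  0.06] w 91.1 t 5.85
turn [-0.03 -0.05  0.1 ] shift [-0.2  0.4 -1. ] per row [-0.03 -0.05  0.1 ] [-0.23  0.43 -1.03]
```

Call:
{"name": "servo_tool", "arguments": {
  "plan": [
    [[0,0,0],[0,0,0],10],
    [[0,0,0],[0,0,0],10],
    [[0,0,0],[0,0,0],10],
    [[0,0,0],[0,0,0],10],
    [[0,0,0],[0,0,0],10],
    [[0,0,0],[0,0,0],10],
    [[0,0,0],[0,0,0],10],
    [[0,0,0],[0,0,0],10],
    [[0,0,0],[0,0,0],10],
    [[0,0,0],[0,0,0],10]
  ],
  "squeeze": 35
}}

```text
time_s: 7.1
ee_pos: [537.7, 87.0, 66.2]
ee_rot: [-180.0, -0.1, 5.0]
force: [0.0, -0.9, 0.4]
gripper_width: 15.8
```

```bash
python3 -c "
from plan import *
rel([537.5,86.6,67],[180,0,4.85])"
```

```text
at [537.7  87.   66.2] [-1.7998e+02 -5.0000e-02  4.9700e+00] F [ 0.  -0.9  0.4] T [-0.01 -0.    0.03] w 15.8 t 7.1
turn [-0.02 -0.05  0.12] shift [-0.2  0.4 -0.8] per row [-0.02 -0.05  0.12] [-0.2   0.42 -0.76]
```

Call:
{"name": "servo_tool", "arguments": {
  "plan": [
    [[-1,0,0],[0,-0.8,-2.2],10],
    [[0,0,0],[0,0,0],10],
    [[-1,0,0],[0,-0.8,-2.2],10],
    [[0,0,0],[0,0,0],10],
    [[-1,0,0],[0,-0.8,-2.2],10],
    [[0,0,0],[0,0,0],10],
    [[-1,0,0],[0,-0.6,-2.2],10],
    [[0,0,0],[0,0,0],10],
    [[0,0,0],[0,0,0],10],
    [[0,0,0],[0,0,0],10]
  ]
}}

```text
time_s: 8.35
ee_pos: [537.3, 90.4, 75.5]
ee_rot: [175.7, -0.0, 4.9]
force: [-0.3, -0.8, -0.7]
gripper_width: 15.7
```

```bash
cat >> plan.py <<'E'
# tray state from tool (rigid-grip assumption). offset: TCP at tray (48,0,OZ)
OZ=42.2
def tray():
    s=env.state();p=np.array(s["ee_pos"]);M=R.from_euler('xyz',s["ee_rot"],degrees=True).as_matrix()
    X=M[:,1];Y=M[:,0];Z=-M[:,2]
    o=p-48*X-OZ*Z
    th=np.radians(YS-90);A=np.array([[np.cos(th),np.sin(th),0],[-np.sin(th),np.cos(th),0],[0,0,1]])
    st=lambda q:(A@(q-np.r_[ST,0])).round(1)
    print("toe",st(o+80*X),"heel",st(o-80*X),"yawerr",round(np.degrees(np.arctan2(Y[1],Y[0]))-YS,2),"pitch",round(np.degrees(np.arcsin(X[2])),2),"roll",round(np.degrees(np.arcsin(Y[2])),2))
    print("F st",(A@s["force"]).round(1),"T",(A@s["torque"]).round(2),"t",s["time_s"],"w",s["gripper_width"].__round__(2))
    return s
# rows: goal in station: grip-toe x, y of post, yawerr, pitch(deg), underside heel z
def want(toe_x,y,yaw,pitch,heelz):
    th=np.radians(YS-90);A=np.array([[np.cos(th),np.sin(th),0],[-np.sin(th),np.cos(th),0],[0,0,1]])
    a=np.radians(yaw);b=np.radians(pitch)
    X=A.T@[np.cos(a)*np.cos(b),np.sin(a)*np.cos(b),np.sin(b)];Yv=A.T@[-np.sin(a),np.cos(a),0];Z=np.cross(X,Yv)
    toe=A.T@np.array([toe_x,0,0])+np.r_[ST,0]
    # lateral: post axis at y ; height heel
    G=-32*X+OZ*Z
    pos=toe+G; 
    Gst=A@(pos-np.r_[ST,0]); Gst[1]=y; Gst[2]=heelz+160*np.sin(b)+G[2]
    pos=A.T@Gst+np.r_[ST,0]
    M=np.c_[Yv,X,-Z]
    rel(pos,R.from_matrix(M).as_euler('xyz',degrees=True))
E
python3 -c "
from plan import *
tray()
want(-20,0,0,4,24)
f=env.grab_frame('side')
cv2.imwrite('pics/s3.png',cv2.resize(f['pixels'][130:270,130:310],None,fx=4,fy=4,interpolation=2)[:,:,::-1])"
```

```text
toe [-28.3  23.4  35.8] heel [-186.7    4.4   23.9] yawerr 6.83 pitch 4.25 roll 0.05
F st [ 0.9 -0.2 -0.7] T [ 0.05  0.24 -0.02] t 8.35 w 15.72
at [537.3  90.4  75.5] [ 1.7575e+02 -5.0000e-02  4.9300e+00] F [-0.3 -0.8 -0.7] T [ 0.24 -0.05 -0.02] w 15.7 t 8.35
turn [ 0.25 -0.54  6.81] shift [-20.    5.8   0.9] per row [ 0.25 -0.54  6.81] [-20.02   5.85   0.91]
```

View pics/s3.png

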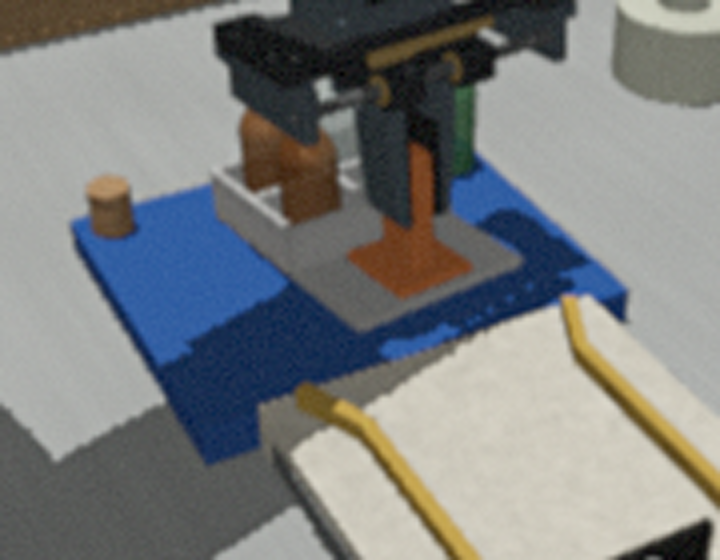

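Call:
{"name": "servo_tool", "arguments": {
  "plan": [
    [[0.25,0,0.8],[-2,0.6,0],10],
    [[0,0,0.8],[-2.2,0.6,0],10],
    [[0,0,0.8],[-2.2,0.6,0],10],
    [[0,0,0.8],[-2.2,0.6,0],10],
    [[0,0,0.8],[-2.2,0.6,0],10],
    [[0,0,0.8],[-2.2,0.6,0],10],
    [[0,0,0.8],[-2.2,0.6,0],10],
    [[0,0,0.6],[-2.2,0.6,0],10],
    [[0,0,0],[0,0,0],10],
    [[0,0,0],[0,0,0],10]
  ]
}}

```text
time_s: 9.65
ee_pos: [519.8, 85.1, 75.2]
ee_rot: [176.1, -0.6, -1.8]
force: [1.4, 0.6, -3.0]
gripper_width: 16.0
```

```bash
python3 -c "
from plan import *
tray()
want(-20,0,0,4,24)
f=env.grab_frame('wrist')
cv2.imwrite('pics/w4.png',f['pixels'][:,:,::-1])
f=env.grab_frame('scene')
cv2.imwrite('pics/c4.png',cv2.resize(f['pixels'][150:350,200:430],None,fx=3,fy=3,interpolation=2)[:,:,::-1])"
```

```text
toe [-22.4   2.4  35.3] heel [-182.     2.3   24.5] yawerr 0.1 pitch 3.87 roll 0.63
F st [-0.7  1.4 -3. ] T [ 0.3   0.18 -0.22] t 9.65 w 16.04
at [519.8  85.1  75.2] [176.12  -0.63  -1.8 ] F [ 1.4  0.6 -3. ] T [ 0.17 -0.31 -0.22] w 16.0 t 9.65
turn [-0.13 -0.64  0.06] shift [-1.9  2.3  0.3] per row [-0.13 -0.64  0.06] [-1.95  2.28  0.31]
```

View pics/w4.png

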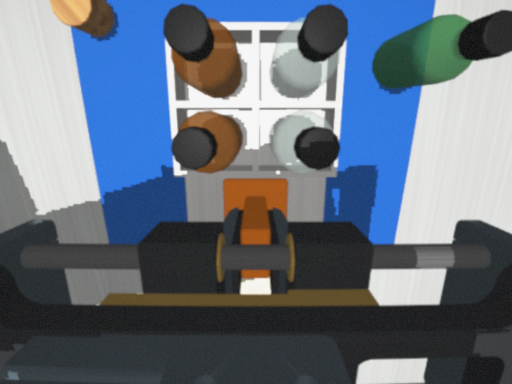

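View pics/c4.png

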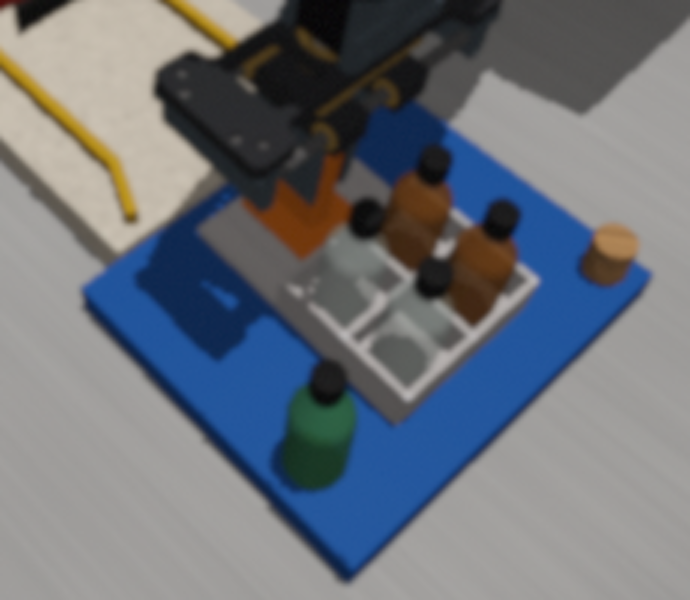

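Call:
{"name": "servo_tool", "arguments": {
  "plan": [
    [[0,-0.6,0],[-1,3,0.2],10],
    [[0,0,0],[-1,5,0.3],10],
    [[0,0,0],[0,5,0.3],10],
    [[0,0,0],[0,5,0.3],10],
    [[-0.2,0,0],[0,5,-0.1],10],
    [[-0.2,0,0],[0,5,-0.1],10],
    [[-0.2,0,0],[0,5,-0.1],10],
    [[0,0,0],[0,5,0.3],10],
    [[0,0,0],[0,0,0],10],
    [[0,0,0],[0,0,0],10]
  ]
}}

```text
time_s: 11.0
ee_pos: [514.9, 44.8, 76.2]
ee_rot: [175.5, 0.2, -1.8]
force: [0.2, 2.1, -3.7]
gripper_width: 16.2
```

```bash
python3 -c "
from plan import *
tray()
want(50,0,0,5,24)
f=env.grab_frame('side')
cv2.imwrite('pics/s5.png',cv2.resize(f['pixels'][130:270,130:310],None,fx=4,fy=4,interpolation=2)[:,:,::-1])"
```

```text
toe [18.5 -1.7 36.7] heel [-141.    -2.1   24.1] yawerr 0.11 pitch 4.49 roll -0.19
F st [-2.1  0.1 -3.7] T [0.33 0.55 0.04] t 11.0 w 16.18
at [514.9  44.8  76.2] [175.51   0.19  -1.79] F [ 0.2  2.1 -3.7] T [ 0.54 -0.35  0.04] w 16.2 t 11.0
turn [-0.51  0.18  0.12] shift [ 1.6 31.2  1.5] per row [-0.51  0.18  0.12] [ 1.61 31.16  1.48]
```

View pics/s5.png

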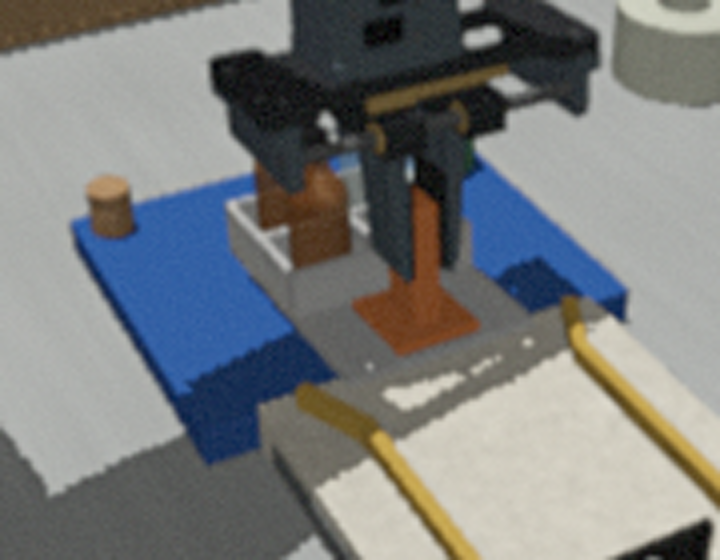

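Call:
{"name": "servo_tool", "arguments": {
  "plan": [
    [[0,0.2,0],[0.8,3,0.2],10],
    [[-0.1,0,0.1],[0.6,4,0.1],10],
    [[-0.1,0,0],[0,4,0.1],10],
    [[-0.1,0,0],[0,4,0.1],10],
    [[-0.1,0,0],[0,4,0.1],10],
    [[0,0,0],[0,4,0.3],10],
    [[0,0,0],[0,4,0.3],10],
    [[0,0,0],[0,3,0.3],10],
    [[0,0,0],[0,0,0],10],
    [[0,0,0],[0,0,0],10]
  ]
}}

```text
time_s: 12.3
ee_pos: [514.8, 12.9, 77.0]
ee_rot: [175.1, 0.0, -1.9]
force: [-0.7, 1.8, -4.3]
gripper_width: 16.2
```

```bash
python3 -c "
from plan import *
tray()
want(80,0,0,5.8,24)
f=env.grab_frame('wrist')
cv2.imwrite('pics/w5.png',f['pixels'][:,:,::-1])
f=env.grab_frame('side')
cv2.imwrite('pics/s6.png',cv2.resize(f['pixels'][130:270,130:310],None,fx=4,fy=4,interpolation=2)[:,:,::-1])"
```

```text
toe [50.6 -0.7 37.7] heel [-108.8   -0.8   24.1] yawerr 0.01 pitch 4.9 roll -0.04
F st [-1.7 -0.7 -4.3] T [0.2  0.57 0.  ] t 12.3 w 16.18
at [514.8  12.9  77. ] [ 1.751e+02  4.000e-02 -1.890e+00] F [-0.7  1.8 -4.3] T [ 0.56 -0.22  0.  ] w 16.2 t 12.3
turn [-0.9   0.04  0.01] shift [ 0.7 28.8  0.6] per row [-0.9   0.04  0.01] [ 0.72 28.84  0.58]
```

View pics/s6.png

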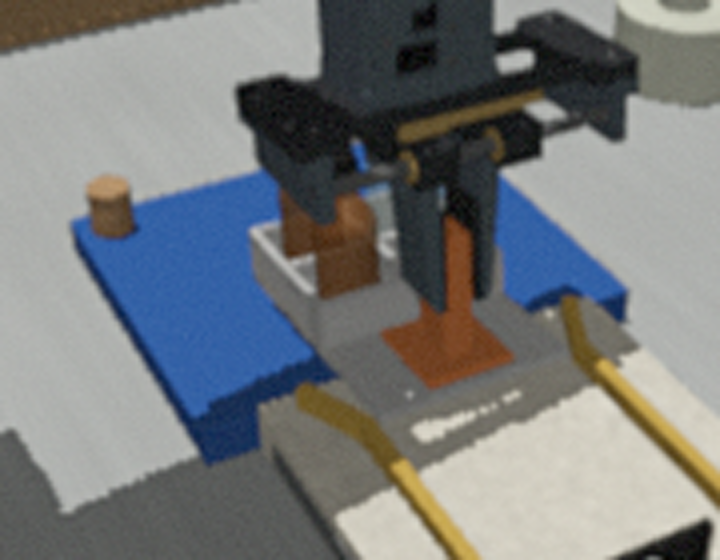

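View pics/w5.png

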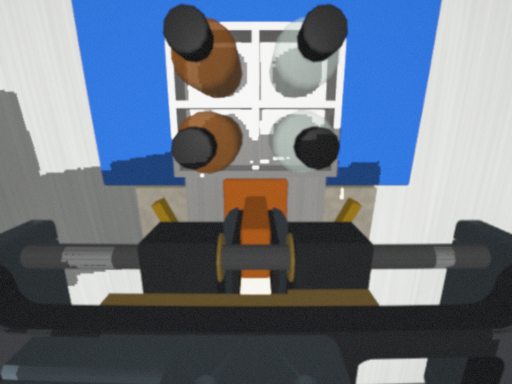

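Call:
{"name": "servo_tool", "arguments": {
  "plan": [
    [[-0.2,0,0],[0.4,3,-0.1],10],
    [[-0.2,0,0],[0.4,4.2,0],10],
    [[-0.2,0,0],[0,4.2,0],10],
    [[-0.2,0,0],[0,4.2,0],10],
    [[-0.2,0,0],[0,4.2,0],10],
    [[-0.1,0,0],[0,4.2,0.2],10],
    [[0,0,0],[0,4.2,0.4],10],
    [[0,0,0],[0,4.2,0.4],10],
    [[0,0,0],[0,3,0.3],10],
    [[0,0,0],[0,0,0],10]
  ]
}}

```text
time_s: 13.65
ee_pos: [514.4, -24.8, 79.5]
ee_rot: [173.9, 0.0, -1.9]
force: [-0.8, 1.8, -4.1]
gripper_width: 15.8
```

```bash
python3 -c "
from plan import *
tray()
want(90,0,0,0,31)
f=env.grab_frame('wrist')
cv2.imwrite('pics/w6.png',f['pixels'][:,:,::-1])
"
```

```text
toe [89.1  0.1 40.9] heel [-70.    0.1  24.1] yawerr -0.01 pitch 6.06 roll -0.05
F st [-1.8 -0.9 -4.1] T [0.18 0.55 0.07] t 13.65 w 15.84
at [514.4 -24.8  79.5] [ 1.7394e+02  5.0000e-02 -1.9100e+00] F [-0.8  1.8 -4.1] T [ 0.54 -0.2   0.07] w 15.8 t 13.65
turn [ 6.06  0.05 -0.01] shift [-0.1  4.5  6.8] per row [ 6.06  0.05 -0.01] [-0.1   4.5   6.84]
```

View pics/w6.png

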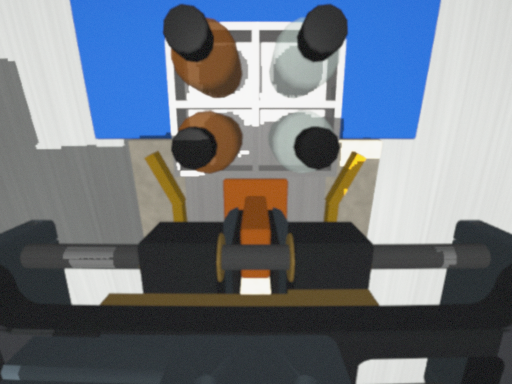

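```bash
python3 -c "
from plan import *
f=env.grab_frame('wrist');print(f['eye'])
for z in(24,30):print(onplane(f,[(97,139),(417,137),(180,200),(333,200)],z).round(1))
print(onplane(f,[(180,205),(333,205)],42).round(1))
"
```

```text
[517.11395845  61.44899309 241.73401045]
[[388.7  31.6  24. ]
 [646.1  24.8  24. ]
 [449.2 -23.2  24. ]
 [581.7 -27.5  24. ]]
[[392.2  32.5  30. ]
 [642.5  25.8  30. ]
 [451.1 -20.9  30. ]
 [579.9 -25.1  30. ]]
[[454.3 -20.5  42. ]
 [576.6 -24.5  42. ]]
```

Call:
{"name": "servo_tool", "arguments": {
  "plan": [
    [[0.8,0,0],[0.2,0.6,0.9],10],
    [[0.8,0,0],[0.2,0.6,0.9],10],
    [[0.8,0,0],[0.2,0.6,0.9],10],
    [[0.8,0,0],[0.2,0.6,0.9],10],
    [[0.8,0,0],[0,0.6,0.9],10],
    [[0.8,0,0],[0,0.6,0.9],10],
    [[0.8,0,0],[0,0.6,0.9],10],
    [[0.3,0,0],[0,0.3,0.3],10],
    [[0,0,0],[0,0,0],10],
    [[0,0,0],[0,0,0],10]
  ]
}}

```text
time_s: 15.0
ee_pos: [513.6, -30.6, 72.4]
ee_rot: [-179.9, 0.2, -1.8]
force: [-1.6, 1.5, -3.0]
gripper_width: 15.6
```

```bash
sed -i 's/^ST=.*/ST=np.array([517,28.5]);YS=-1.8/' plan.py; python3 -c "
from plan import *
tray()
want(110,0,0,0,30.3)
f=env.grab_frame('side')
cv2.imwrite('pics/s7.png',cv2.resize(f['pixels'][150:290,150:330],None,fx=4,fy=4,interpolation=2)[:,:,::-1])
"
```

```text
toe [91.1 -1.7 30.2] heel [-68.9  -1.9  30.5] yawerr 0.05 pitch -0.12 roll -0.24
F st [-1.5 -1.7 -3. ] T [ 0.11 -0.16  0.05] t 15.0 w 15.6
at [513.6 -30.6  72.4] [-179.88    0.24   -1.75] F [-1.6  1.5 -3. ] T [-0.16 -0.1   0.05] w 15.6 t 15.0
turn [-0.12  0.24  0.05] shift [ 1.6 18.8 -0.1] per row [-0.12  0.24  0.05] [ 1.57 18.8  -0.13]
```

View pics/s7.png

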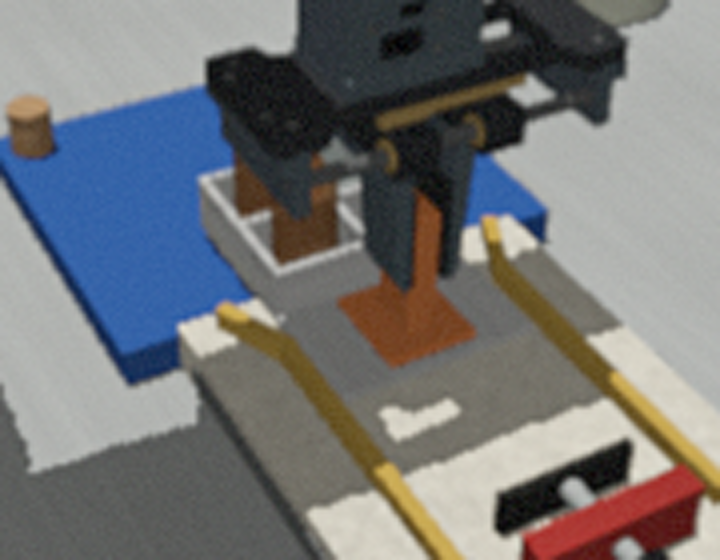

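Call:
{"name": "servo_tool", "arguments": {
  "plan": [
    [[-0.1,0.2,0],[0.4,4,0],10],
    [[0,0,0],[0.4,6,0],10],
    [[0,0,0],[0.4,6,0],10],
    [[0,0,0],[0.4,6,0],10],
    [[0,0,0],[0,6,0],10],
    [[0,0,0],[0,6,0],10],
    [[0,0,0],[0,6,0],10],
    [[0,0,0],[0,6,0],10],
    [[0,0,0],[0,4,0],10],
    [[0,0,0],[0,0,0],10]
  ]
}}

```text
time_s: 16.3
ee_pos: [514.0, -84.5, 72.2]
ee_rot: [-180.0, -0.0, -1.8]
force: [0.2, 0.5, -4.3]
gripper_width: 16.0
```

```bash
python3 -c "
from plan import *
tray()
want(160,0,0,0,30.2)
f=env.grab_frame('side')
cv2.imwrite('pics/s8.png',cv2.resize(f['pixels'][170:310,170:350],None,fx=4,fy=4,interpolation=2)[:,:,::-1])
f=env.grab_frame('wrist')
cv2.imwrite('pics/w8.png',f['pixels'][:,:,::-1])
"
```

```text
toe [145.    0.6  30. ] heel [-15.    0.6  30. ] yawerr -0.01 pitch -0.02 roll 0.01
F st [-0.5  0.2 -4.3] T [ 0.07 -0.03  0.04] t 16.3 w 15.97
at [514.  -84.5  72.2] [-1.7998e+02 -1.0000e-02 -1.8100e+00] F [ 0.2  0.5 -4.3] T [-0.03 -0.07  0.04] w 16.0 t 16.3
turn [-0.02 -0.01 -0.01] shift [-0.6 15.  -0.2] per row [-0.02 -0.01 -0.01] [-0.57 14.96 -0.19]
```

View pics/s8.png

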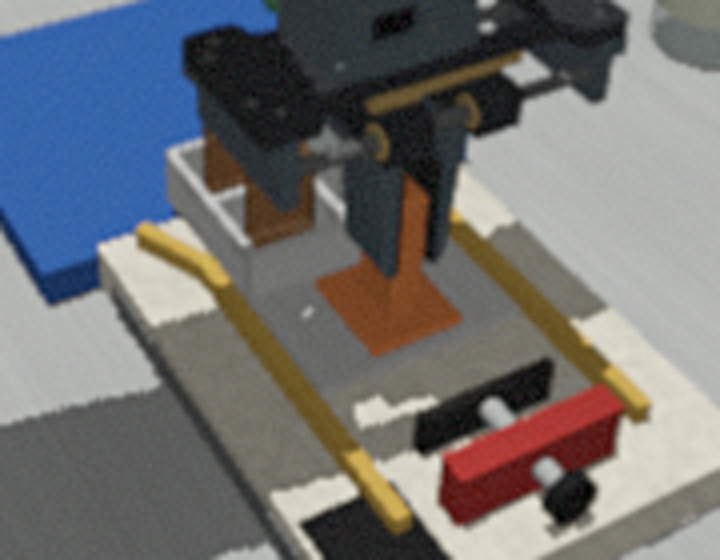

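View pics/w8.png

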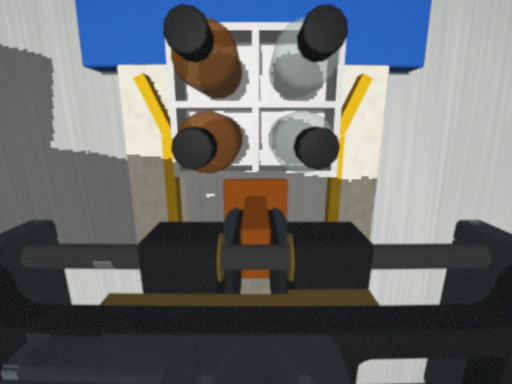

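Call:
{"name": "servo_tool", "arguments": {
  "plan": [
    [[0,0,0],[-0.3,3,0],10],
    [[0,0,0],[-0.2,3,0],10],
    [[0,0,0],[0,3,0],10],
    [[0,0,0],[0,3,0],10],
    [[0,0,0],[0,2,0],10],
    [[0,0,0],[0,1,0],10],
    [[0,0,0],[0,0.5,0],10],
    [[0,0,0],[0,0.5,0],10],
    [[0,0,0],[0,0.5,0],10],
    [[0,0,0],[0,0.5,0],10]
  ]
}}

```text
time_s: 17.65
ee_pos: [512.9, -101.5, 72.2]
ee_rot: [-179.9, -0.0, -1.8]
force: [0.3, 1.2, -5.1]
gripper_width: 15.9
```

```bash
python3 -c "
from plan import *
tray()
f=env.grab_frame('side')
cv2.imwrite('pics/s9.png',cv2.resize(f['pixels'][220:310,220:350],None,fx=6,fy=6,interpolation=2)[:,:,::-1])
"
```

```text
toe [162.1   0.   30. ] heel [ 2.1 -0.1 30.1] yawerr 0.03 pitch -0.06 roll 0.01
F st [-1.3  0.3 -5.1] T [ 0.11 -0.03  0.03] t 17.65 w 15.87
```

View pics/s9.png

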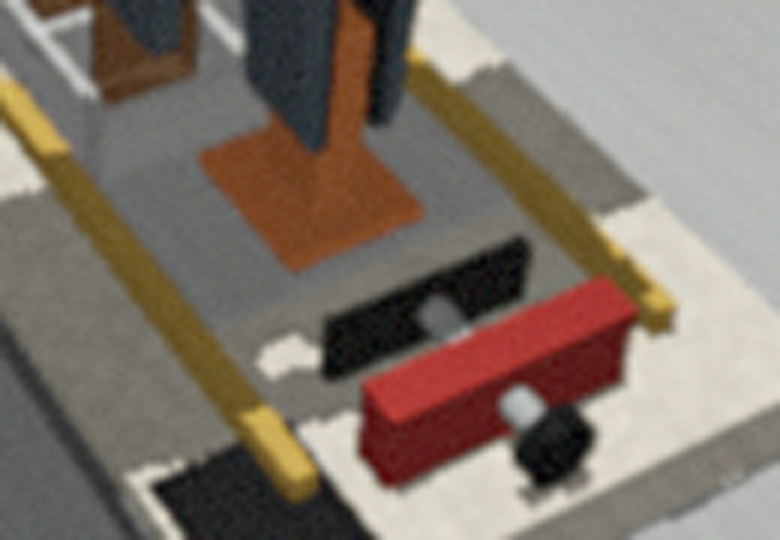

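Call:
{"name": "servo_tool", "arguments": {
  "plan": [
    [[0,0,0],[0,2,0],10],
    [[0,0,0],[0,2,0],10],
    [[0,0,0],[0,2,0],10],
    [[0,0,0],[0,2,0],10],
    [[0,0,0],[0,2,0],10],
    [[0,0,0],[0,1,0],10],
    [[0,0,0],[0,0.5,0],10],
    [[0,0,0],[0,0.5,0],10],
    [[0,0,0],[0,0.5,0],10],
    [[0,0,0],[0,0.5,0],10]
  ]
}}

```text
time_s: 18.95
ee_pos: [512.5, -115.5, 72.2]
ee_rot: [-179.9, -0.0, -1.8]
force: [-0.8, 2.5, -3.9]
gripper_width: 15.8
```

```bash
python3 -c "
from plan import *
tray()
f=env.grab_frame('side')
cv2.imwrite('pics/s10.png',cv2.resize(f['pixels'][220:310,220:350],None,fx=6,fy=6,interpolation=2)[:,:,::-1])
"
```

```text
toe [176.   0.  30.] heel [16.  -0.1 30.1] yawerr 0.03 pitch -0.06 roll 0.01
F st [-2.5 -0.9 -3.9] T [ 0.11 -0.01 -0.03] t 18.95 w 15.79
```

View pics/s10.png

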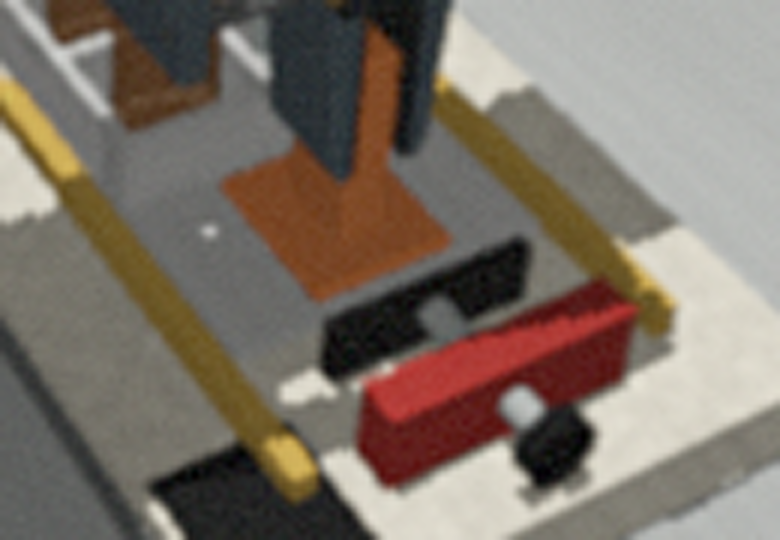

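Call:
{"name": "servo_tool", "arguments": {
  "plan": [
    [[0,0,0],[0,0.6,0],10],
    [[0,0,0],[0,0.6,0],10],
    [[0,0,0],[0,0.6,0],10],
    [[0,0,0],[0,0.6,0],10],
    [[0,0,0],[0,0.6,0],10],
    [[0,0,0],[0,0.6,0],10],
    [[0,0,0],[0,0.6,0],10],
    [[0,0,0],[0,0.6,0],10],
    [[0,0,0],[0,0.5,0],10],
    [[0,0,0],[0,0.5,0],10]
  ]
}}

```text
time_s: 20.25
ee_pos: [512.3, -121.7, 72.2]
ee_rot: [-179.9, -0.0, -1.8]
force: [0.3, 1.7, -3.8]
gripper_width: 16.2
```

```bash
python3 -c "
from plan import *
tray()
"
```

```text
toe [182.2   0.   30. ] heel [22.2 -0.1 30.1] yawerr 0.03 pitch -0.05 roll 0.01
F st [-1.7  0.2 -3.8] T [0.14 0.01 0.06] t 20.25 w 16.17
```

Drag is about 2 N, with no contact yet. I'm continuing in 0.5 mm rows.

Call:
{"name": "servo_tool", "arguments": {
  "plan": [
    [[0,0,0],[0,0.5,0],10],
    [[0,0,0],[0,0.5,0],10],
    [[0,0,0],[0,0.5,0],10],
    [[0,0,0],[0,0.5,0],10],
    [[0,0,0],[0,0.5,0],10],
    [[0,0,0],[0,0.5,0],10],
    [[0,0,0],[0,0.5,0],10],
    [[0,0,0],[0,0.5,0],10],
    [[0,0,0],[0,0.5,0],10],
    [[0,0,0],[0,0.5,0],10]
  ]
}}

```text
time_s: 21.5
ee_pos: [512.1, -127.0, 72.2]
ee_rot: [-179.9, -0.0, -1.8]
force: [0.2, 2.6, -3.7]
gripper_width: 15.7
```

```bash
python3 -c "
from plan import *
tray()
f=env.grab_frame('side')
cv2.imwrite('pics/s11.png',cv2.resize(f['pixels'][220:310,220:350],None,fx=6,fy=6,interpolation=2)[:,:,::-1])
"
```

```text
toe [187.6   0.   30. ] heel [27.6 -0.1 30.2] yawerr 0.03 pitch -0.06 roll 0.01
F st [-2.6  0.2 -3.7] T [ 0.12 -0.02 -0.05] t 21.5 w 15.69
```

View pics/s11.png

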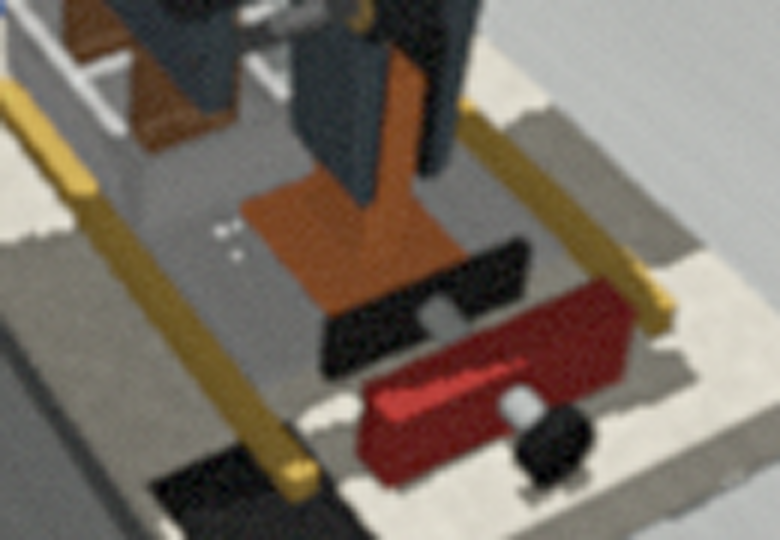

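Call:
{"name": "servo_tool", "arguments": {
  "plan": [
    [[0,0,0],[0,0.4,0],10],
    [[0,0,0],[0,0.4,0],10],
    [[0,0,0],[0,0.4,0],10],
    [[0,0,0],[0,0.4,0],10],
    [[0,0,0],[0,0.4,0],10],
    [[0,0,0],[0,0.3,0],10],
    [[0,0,0],[0,0.3,0],10],
    [[0,0,0],[0,0.3,0],10],
    [[0,0,0],[0,0.3,0],10],
    [[0,0,0],[0,0.3,0],10]
  ]
}}

```text
time_s: 22.8
ee_pos: [512.0, -130.3, 72.3]
ee_rot: [-179.9, -0.0, -1.8]
force: [-0.0, 4.1, -3.6]
gripper_width: 15.8
```

```bash
python3 -c "
from plan import *
tray()
"
```

```text
toe [190.8   0.   30. ] heel [30.8 -0.  30.3] yawerr 0.01 pitch -0.11 roll 0.01
F st [-4.1 -0.2 -3.6] T [ 0.09  0.22 -0.01] t 22.8 w 15.82
```

Call:
{"name": "servo_tool", "arguments": {
  "plan": [
    [[0,0,0],[0,0.3,0],10],
    [[0,0,0],[0,0.3,0],10],
    [[0,0,0],[0,0.3,0],10],
    [[0,0,0],[0,0.3,0],10],
    [[0,0,0],[0,0.3,0],10],
    [[0,0,0],[0,0.3,0],10],
    [[0,0,0],[0,0.3,0],10],
    [[0,0,0],[0,0.3,0],10],
    [[0,0,0],[0,0.3,0],10],
    [[0,0,0],[0,0.3,0],10]
  ]
}}

```text
time_s: 24.05
ee_pos: [512.1, -130.6, 72.4]
ee_rot: [-179.6, -0.0, -1.9]
force: [0.5, 4.7, -3.7]
gripper_width: 16.0
```

```bash
python3 -c "
from plan import *
tray()
"
```

```text
toe [190.9   0.   30. ] heel [30.9  0.2 31.1] yawerr -0.08 pitch -0.41 roll 0.01
F st [-4.7  0.3 -3.7] T [ 0.2   0.52 -0.03] t 24.05 w 15.97
```

Call:
{"name": "servo_tool", "arguments": {
  "plan": [
    [[-0.1,0,0],[0,0.3,0],10],
    [[-0.1,0,0],[0,0.3,0],10],
    [[-0.1,0,0],[0,0.35,0],10],
    [[-0.1,0,0],[0,0.35,0],10],
    [[-0.1,0,0],[0,0.4,0],10],
    [[-0.1,0,0],[0,0.4,0],10],
    [[-0.1,0,0],[0,0.4,0],10],
    [[-0.1,0,0],[0,0.4,0],10],
    [[-0.1,0,0],[0,0.4,0],10],
    [[-0.1,0,0],[0,0.4,0],10]
  ]
}}

```text
time_s: 25.3
ee_pos: [512.1, -130.4, 72.3]
ee_rot: [179.8, 0.0, -2.0]
force: [1.1, 4.4, -3.3]
gripper_width: 15.9
```

```bash
python3 -c "
from plan import *
tray()
"
```

```text
toe [191.1  -0.   30.1] heel [31.1  0.4 29.7] yawerr -0.18 pitch 0.16 roll -0.0
F st [-4.4  0.9 -3.3] T [0.22 1.39 0.26] t 25.3 w 15.94
```

Call:
{"name": "servo_tool", "arguments": {
  "plan": [
    [[0,0,0],[0,0.4,0],10],
    [[0,0,0],[0,0.45,0],10],
    [[0,0,0],[0,0.45,0],10],
    [[0,0,0],[0,0.5,0],10],
    [[0,0,0],[0,0.5,0],10],
    [[0,0,0],[0,0.5,0],10],
    [[0,0,0],[0,0.5,0],10],
    [[0,0,0],[0,0.5,0],10],
    [[0,0,0],[0,0.5,0],10],
    [[0,0,0],[0,0.5,0],10]
  ]
}}

```text
time_s: 26.55
ee_pos: [512.1, -130.6, 72.4]
ee_rot: [-179.7, 0.0, -2.0]
force: [1.0, 8.2, -2.6]
gripper_width: 16.2
```

```bash
python3 -c "
from plan import *
tray()
"
```

```text
toe [190.9  -0.   30. ] heel [30.9  0.5 30.8] yawerr -0.2 pitch -0.27 roll -0.01
F st [-8.3  0.7 -2.6] T [0.24 0.89 0.11] t 26.55 w 16.22
```

Call:
{"name": "servo_tool", "arguments": {
  "plan": [
    [[0,0,0],[0,0.55,0],10],
    [[0,0,0],[0,0.6,0],10],
    [[0,0,0],[0,0.6,0],10],
    [[0,0,0],[0,0.6,0],10],
    [[0,0,0],[0,0.6,0],10],
    [[0,0,0],[0,0.6,0],10],
    [[0,0,0],[0,0.6,0],10],
    [[0,0,0],[0,0.6,0],10],
    [[0,0,0],[0,0.6,0],10],
    [[0,0,0],[0,0.6,0],10]
  ]
}}

```text
time_s: 27.8
ee_pos: [512.1, -130.9, 72.6]
ee_rot: [-179.2, 0.0, -2.0]
force: [0.9, 6.8, -2.7]
gripper_width: 16.2
```

```bash
python3 -c "
from plan import *
tray()
f=env.grab_frame('side')
cv2.imwrite('pics/s12.png',cv2.resize(f['pixels'][170:310,170:350],None,fx=4,fy=4,interpolation=2)[:,:,::-1])
"
```

```text
toe [190.9  -0.   30. ] heel [30.9  0.7 32.1] yawerr -0.24 pitch -0.77 roll -0.02
F st [-6.8  0.7 -2.7] T [0.26 0.95 0.16] t 27.8 w 16.25
```

View pics/s12.png

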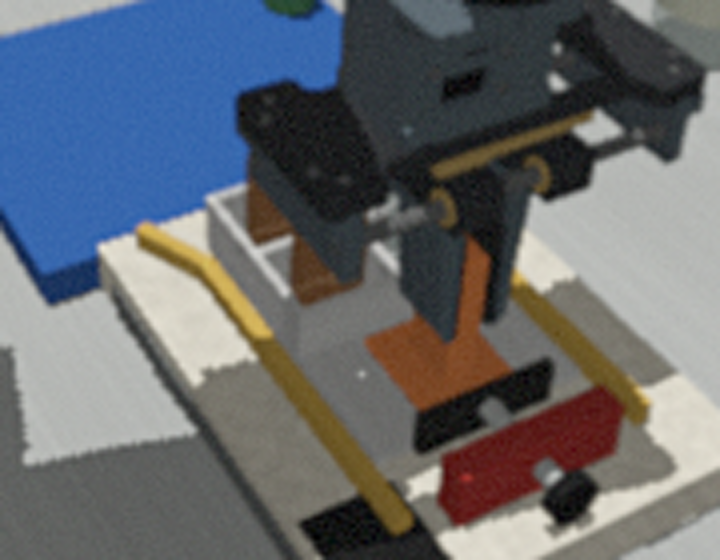

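Call:
{"name": "servo_tool", "arguments": {
  "plan": [
    [[-0.15,0,0],[0,0.45,0],10],
    [[-0.15,0,0],[0,0.45,0],10],
    [[-0.15,0,0],[0,0.5,0],10],
    [[-0.1,0,0],[0,0.55,0],10],
    [[-0.05,0,0],[0,0.6,0],10],
    [[-0.05,0,0],[0,0.6,0],10],
    [[-0.05,0,0],[0,0.65,0],10],
    [[-0.05,0,0],[0,0.65,0],10],
    [[-0.05,0,0],[0,0.65,0],10],
    [[-0.05,0,0],[0,0.65,0],10]
  ]
}}

```text
time_s: 29.1
ee_pos: [512.1, -130.7, 72.5]
ee_rot: [-179.6, 0.0, -2.1]
force: [0.7, 7.6, -3.2]
gripper_width: 15.7
```

```bash
python3 -c "
from plan import *
tray()
"
```

```text
toe [190.9  -0.   30. ] heel [30.9  0.7 31.2] yawerr -0.26 pitch -0.43 roll -0.03
F st [-7.6  0.4 -3.2] T [0.3  1.03 0.13] t 29.1 w 15.7
```

Call:
{"name": "servo_tool", "arguments": {
  "plan": [
    [[-0.1,0,0],[0,0.7,0],10],
    [[-0.1,0,0],[0,0.75,0],10],
    [[-0.1,0,0],[0,0.8,0],10],
    [[-0.1,0,0],[0,0.8,0],10],
    [[-0.1,0,0],[0,0.8,0],10],
    [[-0.1,0,0],[0,0.8,0],10],
    [[-0.1,0,0],[0,0.8,0],10],
    [[-0.1,0,0],[0,0.8,0],10],
    [[-0.1,0,0],[0,0.8,0],10],
    [[-0.1,0,0],[0,0.8,0],10]
  ]
}}

```text
time_s: 30.35
ee_pos: [512.2, -130.5, 72.3]
ee_rot: [-179.9, 0.0, -2.1]
force: [-0.0, 8.4, -2.8]
gripper_width: 15.9
```

```bash
python3 -c "
from plan import *
tray()
want(190.9,0,-0.2,0,30)
"
```

```text
toe [191.  -0.  30.] heel [31.   0.8 30.4] yawerr -0.29 pitch -0.15 roll -0.03
F st [-8.4 -0.3 -2.8] T [0.39 1.17 0.2 ] t 30.35 w 15.87
at [ 512.2 -130.5   72.3] [-1.7985e+02  3.0000e-02 -2.0900e+00] F [-0.   8.4 -2.8] T [ 1.16 -0.42  0.2 ] w 15.9 t 30.35
turn [-0.15  0.03 -0.09] shift [-0.1 -0.2  0.1] per row [-0.15  0.03 -0.09] [-0.15 -0.2   0.12]
```

Call:
{"name": "servo_tool", "arguments": {
  "plan": [
    [[-0.07,0,0],[0,0.85,0],10],
    [[-0.07,0,0],[0,0.9,0],10],
    [[-0.07,0,0],[0,0.9,0],10],
    [[-0.07,0,0],[0,0.9,0],10],
    [[-0.07,0,0],[0,0.9,0],10],
    [[-0.07,0,0],[0,0.9,0],10],
    [[-0.07,0,0],[0,0.9,0],10],
    [[-0.07,0,0],[0,0.9,0],10],
    [[-0.07,0,0],[0,0.9,0],10],
    [[-0.07,0,0],[0,0.9,0],10]
  ]
}}

```text
time_s: 31.6
ee_pos: [512.1, -130.6, 72.4]
ee_rot: [-179.7, 0.0, -2.1]
force: [1.2, 8.6, -2.3]
gripper_width: 15.7
```

```bash
python3 -c "
from plan import *
tray()
want(190.9,0,-0.2,0,30)
"
```

```text
toe [ 1.91e+02 -1.00e-01  3.00e+01] heel [31.   0.8 30.7] yawerr -0.3 pitch -0.25 roll -0.04
F st [-8.6  0.9 -2.3] T [0.32 1.26 0.26] t 31.6 w 15.74
at [ 512.1 -130.6   72.4] [-1.7975e+02  4.0000e-02 -2.1000e+00] F [ 1.2  8.6 -2.3] T [ 1.25 -0.36  0.26] w 15.7 t 31.6
turn [-0.25  0.04 -0.11] shift [-0.1 -0.3  0.2] per row [-0.25  0.04 -0.11] [-0.13 -0.27  0.17]
```

Call:
{"name": "servo_tool", "arguments": {
  "plan": [
    [[-0.1,0,0],[0,0.95,0],10],
    [[-0.1,0,0],[0,1.05,0],10],
    [[-0.1,0,0],[0,1.1,0],10],
    [[-0.1,0,0],[0,1.1,0],10],
    [[-0.1,0,0],[0,1.1,0],10],
    [[-0.1,0,0],[0,1.1,0],10],
    [[-0.1,0,0],[0,1.1,0],10],
    [[-0.1,0,0],[0,1.1,0],10],
    [[-0.1,0,0],[0,1.1,0],10],
    [[-0.1,0,0],[0,1.1,0],10]
  ]
}}

```text
time_s: 32.85
ee_pos: [512.1, -130.6, 72.4]
ee_rot: [-179.7, 0.0, -2.2]
force: [1.0, 9.4, -2.7]
gripper_width: 16.0
```

```bash
python3 -c "
from plan import *
tray()
want(190.9,0,-0.2,0,30)
"
```

```text
toe [ 1.91e+02 -1.00e-01  3.00e+01] heel [31.   0.9 30.7] yawerr -0.36 pitch -0.26 roll -0.05
F st [-9.5  0.7 -2.7] T [0.36 1.32 0.28] t 32.85 w 15.97
at [ 512.1 -130.6   72.4] [-1.7974e+02  5.0000e-02 -2.1600e+00] F [ 1.   9.4 -2.7] T [ 1.31 -0.4   0.28] w 16.0 t 32.85
turn [-0.26  0.05 -0.16] shift [-0.1 -0.3  0.2] per row [-0.26  0.05 -0.16] [-0.15 -0.27  0.16]
```

Call:
{"name": "servo_tool", "arguments": {
  "plan": [
    [[-0.2,0,0],[0,0.1,0.2],10],
    [[0,0,0],[0,0,0.1],10],
    [[0,0,0],[0,0,0],10],
    [[0,0,0],[0,0,0],10],
    [[0,0,0],[0,0,0],50],
    [[0,0,0],[0,0,0],50],
    [[0,0,0],[0,0,0],50],
    [[0,0,0],[0,0,0],50],
    [[0,0,0],[0,0,0],50],
    [[0,0,0],[0,0,0],50]
  ]
}}

```text
time_s: 34.1
ee_pos: [514.1, -133.9, 74.2]
ee_rot: [179.7, -0.3, -2.0]
force: [-0.2, -0.5, 0.3]
gripper_width: 50.1
```

```bash
python3 -c "
from plan import *
tray()
for n,c in (('side',(170,310,170,350)),('scene',(110,280,140,350))):
  f=env.grab_frame(n)
  cv2.imwrite('pics/e_'+n+'.png',cv2.resize(f['pixels'][c[0]:c[1],c[2]:c[3]],None,fx=3.5,fy=3.5,interpolation=2)[:,:,::-1])
f=env.grab_frame('wrist');cv2.imwrite('pics/w13.png',f['pixels'][:,:,::-1])
"
```

```text
toe [194.6   2.2  32.2] heel [34.6  2.8 31.3] yawerr -0.22 pitch 0.33 roll 0.27
F st [ 0.5 -0.1  0.3] T [ 0.12 -0.02  0.  ] t 34.1 w 50.14
```

View pics/w13.png

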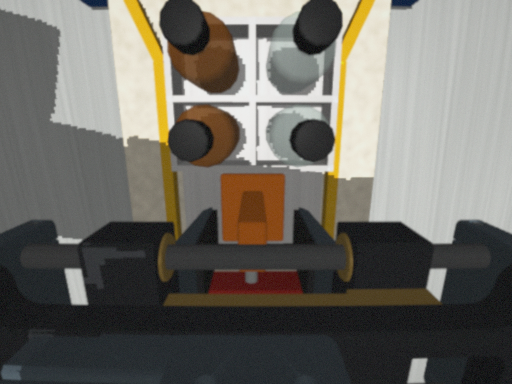

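View pics/e_side.png

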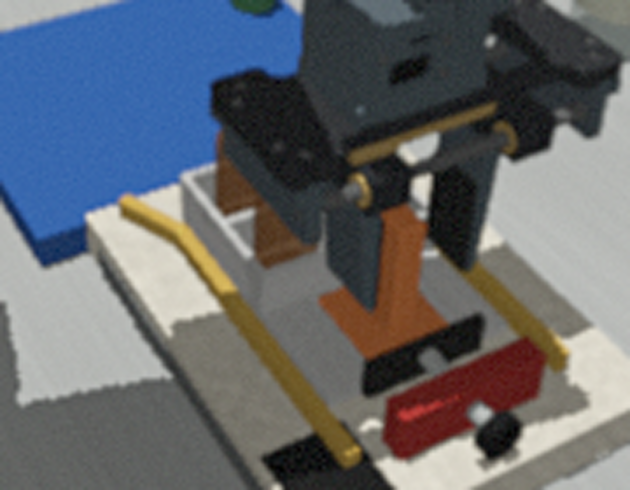

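Call:
{"name": "servo_tool", "arguments": {
  "plan": [
    [[0,0,0],[0,0,-3],70],
    [[0,0,0],[0,0,-8],70],
    [[0,0,0],[0,0,-12],70],
    [[0,0,0],[0,0,-15],70],
    [[0,0,0],[0,0,-15],70],
    [[0,0,0],[0,0,-20],70],
    [[0,0,0],[0,0,-20],70],
    [[0,0,0],[0,0,-20],70],
    [[0,0,0],[0,0,-15],70],
    [[0,0,0],[0,0,0],70]
  ]
}}

```text
time_s: 35.5
ee_pos: [514.6, -133.2, 215.0]
ee_rot: [179.6, -0.8, -2.0]
force: [-0.6, -0.5, -0.8]
gripper_width: 70.1
```

Call:
{"name": "servo_tool", "arguments": {
  "plan": [
    [[0,0,0],[-20,0,0],70],
    [[0,0,0],[-30,0,0],70],
    [[0,0,0],[-30,0,0],70],
    [[0,0,0],[-30,0,0],70],
    [[0,0,0],[0,0,0],70],
    [[0,0,0],[0,0,0],70],
    [[0,0,0],[0,0,0],70],
    [[0,0,0],[0,0,0],70],
    [[0,0,0],[0,0,0],70],
    [[0,0,0],[0,0,0],70]
  ]
}}

```text
time_s: 36.75
ee_pos: [403.0, -128.9, 212.1]
ee_rot: [179.6, -0.7, -1.9]
force: [0.2, 1.2, -0.5]
gripper_width: 70.0
```

```bash
python3 -c "
from plan import *
print(env.state()['ee_pos'],env.state()['force'])
for n,c in (('side',(130,310,130,350)),('scene',(110,350,140,430))):
  f=env.grab_frame(n)
  cv2.imwrite('pics/f_'+n+'.png',cv2.resize(f['pixels'][c[0]:c[1],c[2]:c[3]],None,fx=2.5,fy=2.5,interpolation=2)[:,:,::-1])
f=env.grab_frame('wrist');cv2.imwrite('pics/w14.png',f['pixels'][:,:,::-1])
"
```

```text
[ 403.01334783 -128.93045798  212.11038176] [ 0.16936211  1.22670453 -0.48102466]
```

View pics/f_side.png

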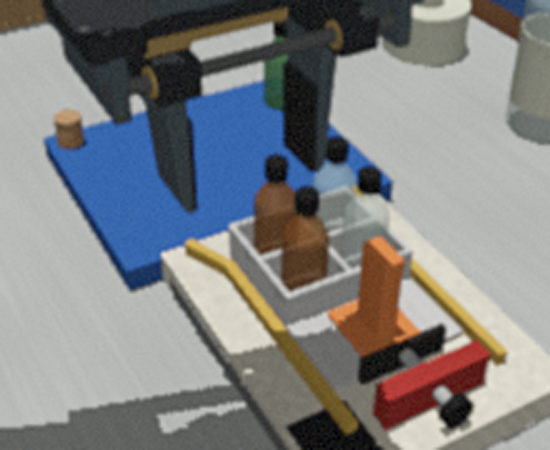

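View pics/f_scene.png

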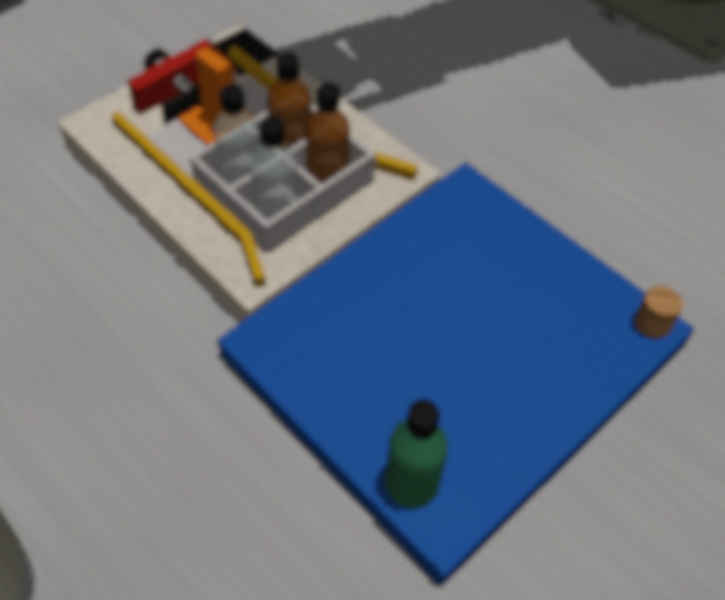

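View pics/w14.png

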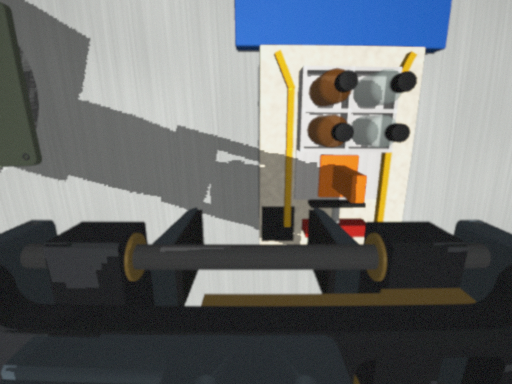

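```bash
python3 -c "
from h import *
env.job_done()"
```

```text
the job is handed in; nothing more can be done
```

The tray is on the white platform against the black pad, released, with all four bottles upright. I handed the job in at about 37 s of the 61 s allowed; no verdict comes back.

**What I did**
- I gripped the orange post and raised the leading edge about 11 mm with the trailing edge still on the blue board. I then squared the tray up: about 7° of yaw and 19 mm sideways.
- I slid it over the step, levelling it once the leading edge was about 90 mm across, and carried on between the rails. Drag stayed at about 2 N. The gripper carried 3 to 5 N of the weight throughout, so the load on the platform stayed light.
- Contact with the pad came with the leading edge about 191 mm past the step. I pressed for several seconds, building to about 9.5 N at the wrist, then eased off, opened the gripper and backed away.

**Last checks**
- The final pictures show the tray flat and square between the rails, touching the pad.
- The green bottle and the cork stopper look to be standing where they were.
- The gripper is clear of everything, and the wrist force is back to about 1 N, which is its noise level.

**Less certain**
- The force on the pad itself could be about 2 N below the wrist reading because of friction, so it was roughly 7.5 to 9.5 N at most.
- Forces were read only at the end of each move, so any brief peak in between was not seen.
- While pressing, the gripper pitched by up to 0.8°, which I corrected. I can't say how much of that the tray's trailing edge followed; if all of it, the edge rose about 2 mm.
- My camera fixes for the red block disagreed with the 195 to 225 mm given by up to 25 mm, depending on which edge I took the corner to be. So I located the pad by touch instead.

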